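# Hook the pass tray on its pivot pin and swing it out through the screen hatch

## Task

The wiped-down pass tray lies loose on our side of the clear counter screen with the visitor's dropper bottle and test cassette in it. Hook the slot in its end fully onto the pivot pin, then swing it round on the pin, out through the hatch, until its long side lies flat against the stop rail and the ball catch has come up behind it. Keep the kit in the tray with the bottle standing, don't force the tray or bump the screen, and leave the things around it where they are.

Things in the scene. Friction and masses are not known exactly. Their poses are not given: they have to be found in the camera images.
- sill: Fixed grey pass board, top 10 mm above the table. Origin on the table under the middle of the screen plane; x points out through the hatch to the visitor, y along the screen. Board spans x -215 to +120, y +-270 mm. Pin sockets at x = +50, y = +-115 mm. A ball catch sits in its middle.
- stop_rail: Fixed aluminium angle along the sill's visitor side, 400 mm long, 18 mm high over the board, parallel to the sill's y. Origin on the board's top, straight above the sill's origin, same axes: the face that meets the tray is at x = +100.5 mm.
- screen: Clear 5 mm acrylic screen, 640 wide, 440 mm high, in the sill's plane x = 0 (same origin, axes). Yellow-edged hatch: y = +-210 mm, upper edge 130 mm above the table; beside it the screen reaches down. Low feet (200 mm along x, 55 high) at y = +-290 mm. An upright gripper does not fit under the hatch's edge; one leaning 30 to 45 deg, fingers forward, does.
- pivot_pin: Fixed upright brass pin, 12 mm diameter, 30 mm high above the sill, in one of the two sockets (either one; a flush black plug closes the other). Origin at its foot on the sill's top.
- tray: Loose blue tray, 0.45 kg (+-30 %), slides with 1 to 5 N. Origin on its underside where the pin's centre is when fully in the slot; x points out of the slot's mouth. Open tray from x = -35 to -195, y = +-50 mm, 22 high, floor and walls 5 mm thick. Tongue at the slot end 50 wide, 10 high; slot 15 mm wide, straight to x = +10, flaring to about 30 at x = +25 mm.
- tray_mid (a point): Middle of the tray's floor (top of the floor), 115 mm from the pin centre when hooked. Finally the tray's x axis lies along the sill's y, slot at the pin, the tray towards the sill's middle.
- tray_lip (a point): Middle of the top of the tray's grip lip: its end wall away from the slot, 10 mm thick (tray x = -185 to -195 mm), 100 mm long, 22 mm high, to pinch from above. 190 mm from the pin centre when hooked.
- ball_catch (a joint): Spring ball at x = -9.5, y = 0 mm of the sill: steel dome 2.5 mm proud, brass collar. 0 = fully up, grows to 0.004 m pressed down. The tray rides over it with a small bump (a few N) in mid swing; at the end it pops up just behind the tray's long side.
- dropper: White dropper bottle with red cap, 24 mm diameter, 60 mm high, standing in the tray; origin at the middle of its base.
- cassette: White test cassette, 20 x 70 x 5 mm, lying across the tray; origin at the middle of its underside.
- spray: Bystander: white spray bottle, 76 mm diameter, 200 mm high, beside the sill; origin at the middle of its base.
- glove_box: Bystander: glove carton, 220 x 120 x 65 mm, beside the sill; origin at the middle of its underside.
- oximeter: Bystander: red finger oximeter, 58 x 32 x 29 mm, lying on the sill on our side, in line with the empty socket; origin at the middle of its underside.
Mind the look-alikes: they are no part of the job. Several things have the shape of the tray; the one meant has the colours described above.

How it is judged:
By the outcome, as a careful person would: the job done as asked, in the order asked, and still so for the second after the job is handed in, with the robot touching nothing.
It also fails if it takes over 61 s, if anything falls off the work surface, if the arm or the gripper's body presses on something with over 40 N, if the wrist force passes 120 N, or if a joint passes its speed limit or range.

## Robot

A 7-joint arm with a two-finger parallel gripper is mounted at the origin on the work surface. World frame = base frame: x ahead of the robot, y to its left, z up, the work surface at z = 0. Lengths are in m, angles in rad, forces in N, time in s.
With the tool pointing down it reaches from about 0.425 to 0.975 m from the base axis. Payload 16.7 kg.
Tool frame: the origin (TCP) lies where the fingers leave the gripper's body, on its centre line; the fingertips stand 73 mm ahead of it and the grasp point (between the pads) lies 54 mm ahead of it; z points along the fingers, y is the line along which they close (so a half turn about z gives the same grasp; the last joint's range is limited). The gripper opens to 85 mm and grips with 20 to 120 N. Pads are 22 mm wide; open, the fingers measure 114 mm over their backs; the gripper's body (76 mm by 85 mm) begins 54 mm behind the grasp point. The pads swing forward as they close: fully open they stand 13 mm farther back than shut.
Start: joints at [-1.258, 0.426, 0.074, 1.606, -0.034, 1.111, -0.067], TCP at [0.301, 0.604, 0.304] pointing down, gripper open.
Joint ranges: [-2.85, 2.85], [-0.5, 2.14], [-1.23, 1.37], [0.21, 2.46], [-1.02, 4.16], [0.16, 2.05], [-2.73, 2.73]. Speed limits (rad/s): [1.89, 1.89, 2.39, 2.39, 3.01, 3.01, 3.01].

## Interface

Orientations are given as a rotation vector (axis times angle).
In Python, from bench import sense, grab_frame, sign_off gives the robot as it stands. The module is installed in compiled form; this text tells all that it offers.
- The arm moves only by the tool send_rows, never from a script. Its argument "motion" is one flat list of numbers, 7 for each row, row after row: the turn, a rotation vector about the world's x, y, z in degrees, then the shift along the world's x, y, z in mm, then the opening, from 0 (shut) to 1 (fully open). A call has 1 to 10 rows; each row shifts and turns the commanded pose from where the row before left it; what a row does not reach is not made up. A row lasts 1/12 s, in which the tool goes at most 41.7 mm and 7.16 degrees, less where a joint would pass 70% of its speed; a pose out of reach is approached as far as the arm can. A call with a gripper value outside its range is refused whole. The fingers move at their own pace and stop on an object; "newtons" is the grip in N (left out, the last holds). Time passes only in rows, so rows that do not move let the fingers close. It gives the time, the measured TCP pose, the force, the opening and the grip force at its end, in the units of the state.
- sense(): the state, without advancing time (a new reading comes with each control period).
- grab_frame(name): name is "scene" or "top" or "wrist"; returns a dict with "img" (480x640x3 uint8, red, green, blue), "fovy" (degrees; the focal length in pixels is half the picture's height over the tangent of half this angle, whatever the lens; pixels are square), "cx", "cy" (the principal point, pixels), "R" (3x3) and "t" (3): a world point X has camera coordinates R X + t. Camera axes: x right, y down, z forward; pixel columns grow to the right and rows downward; lengths in m; the calibration is good to about 2 mm. A picture is of the moment at which its call begins. There is no depth.
- sign_off(): hands the job in; it is judged then, once.
The state is a dict: "t": time; "qpos": joint angles; "qd": joint speeds; "tau": joint torques, N m; "ee_pos": TCP position; "orientation": TCP orientation; "ft_force": force on the tool from outside, world axes, zero at the start; "moment": the same for the moment, N m; "finger_gap": finger opening in m; "gripper_force": force on a finger pad.
Only numpy, scipy, OpenCV 4.12 (cv2) and the standard library are available. Lean on these libraries where they do the work, as an engineer would, in place of code of your own. Each camera call takes 0.05 s, during which the arm holds its last target. There are 200 camera calls.

## Working session

There is one attempt and no reset: what is moved stays moved. The work goes in short steps, Python scripts to look and compute and a tool call to move; the robot and the scene stay as the last step left them, time stands still between calls to the robot, and variables do not carry over. Pictures are saved under pics/ and viewed, at most 10 in all, crops included, and the job is handed in when it is done.

Besides the shell and the picture viewer there is one more tool, called after "Call:" as name(argument=value, ...), one argument or row to a line, values as JSON. send_rows: Moves the arm, as the interface text tells. Its arguments: {"type":"object","properties":{"motion":{"type":"array","items":{"type":"number"}},"newtons":{"type":"number"}},"required":["motion"]}

```bash
mkdir -p pics; cat > h.py <<'E'
import numpy as np, cv2
from bench import sense, grab_frame
from scipy.spatial.transform import Rotation as Rn
def K(f):
    return 240/np.tan(np.radians(f["fovy"])/2)
def ray(f,u,v,z):
    R=np.array(f["R"]);t=np.array(f["t"]);k=K(f)
    d=R.T@np.array([(u-f["cx"])/k,(v-f["cy"])/k,1]);c=-R.T@t
    return c+d*(z-c[2])/d[2]
def proj(f,X):
    p=np.array(f["R"])@np.array(X)+np.array(f["t"]);k=K(f)
    return np.array([f["cx"]+k*p[0]/p[2],f["cy"]+k*p[1]/p[2]])
def save(f,n): cv2.imwrite("pics/"+n,np.ascontiguousarray(f["img"][:,:,::-1]))
E
python3 - <<'E'
from h import *
import pickle
for n in("scene","top"):
    f=grab_frame(n);save(f,n+"0.png");pickle.dump(f,open(n+"0.pkl","wb"))
    print(n,f["fovy"],f["cx"],f["cy"],-np.array(f["R"]).T@f["t"])
print(sense())
E
```

```text
scene 57.607884195445514 317.937459237548 246.55615175879106 [ 0.72893448 -0.07638927  0.96537016]
top 45.60893364279444 314.9628310057499 232.02405436132466 [0.30661184 0.05033884 1.51051298]
{'t': 0.1, 'qpos': array([-1.25849171,  0.42665866,  0.07383418,  1.60653812, -0.03413562,
        1.11076732, -0.06708026]), 'qd': array([ 0.00129442, -0.00090365, -0.00146096, -0.00058974,  0.0008171 ,
       -0.00142908,  0.00099136]), 'tau': array([ 7.95054075e-03, -9.51528311e+01,  3.77113000e+00, -4.64410686e+01,
        1.97172799e-02,  6.34726166e-03, -5.67332131e-05]), 'ee_pos': array([0.30063301, 0.60404758, 0.30328935]), 'orientation': array([-7.18938225e-01, -3.05799935e+00,  1.71510205e-03]), 'ft_force': array([-0.49494285, -0.08830549,  0.58647787]), 'moment': array([ 0.01692519, -0.01672859, -0.01077048]), 'gripper_force': 0.0, 'finger_gap': 0.08523884506309723}
```

View pics/scene0.png

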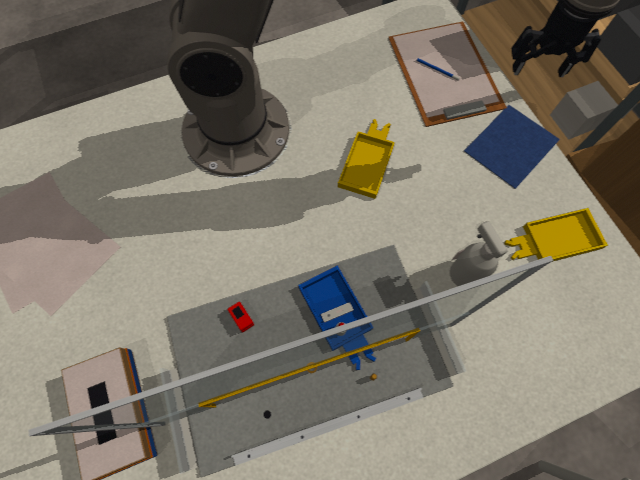

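View pics/top0.png

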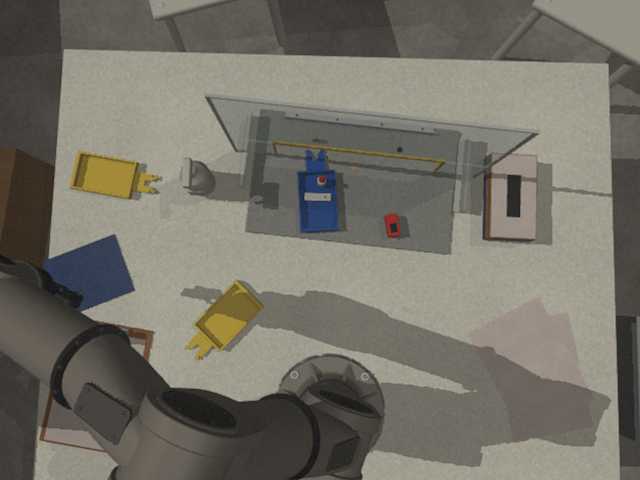

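Scene view: blue tray (335,310), its tongue through the hatch at (362,357), pin (374,376), black plug (267,414), oximeter (240,317). Top view: blue tray (319,200). Look-alikes are the yellow trays at top (105,175) and (229,315), plus a blue cloth at (90,275). I choose the blue tray; next, close crops.

```bash
python3 - <<'E'
import cv2
a=cv2.imread("pics/scene0.png")[240:480,160:470];cv2.imwrite("pics/sc.png",cv2.resize(a,None,fx=2.5,fy=2.5,interpolation=cv2.INTER_CUBIC))
a=cv2.imread("pics/top0.png")[95:260,240:465];cv2.imwrite("pics/tc.png",cv2.resize(a,None,fx=3.5,fy=3.5,interpolation=cv2.INTER_CUBIC))
E
```

```text
(no output)
```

View pics/sc.png

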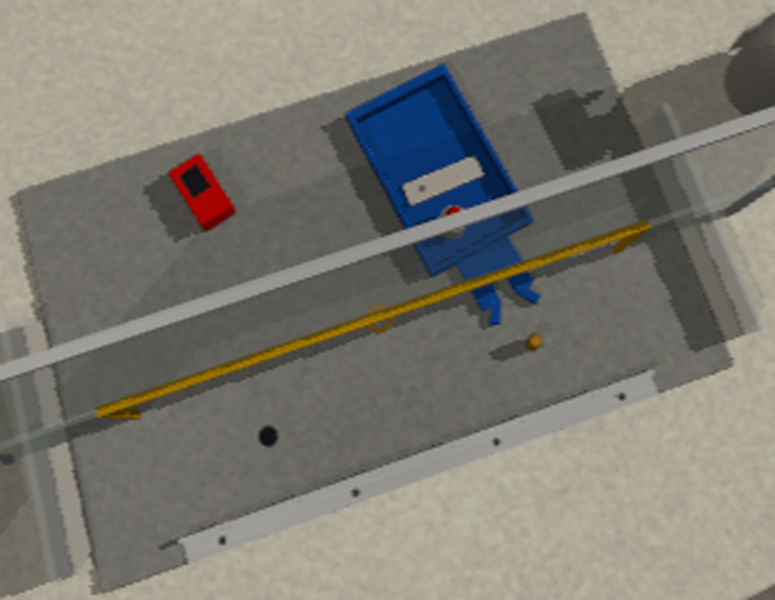

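View pics/tc.png

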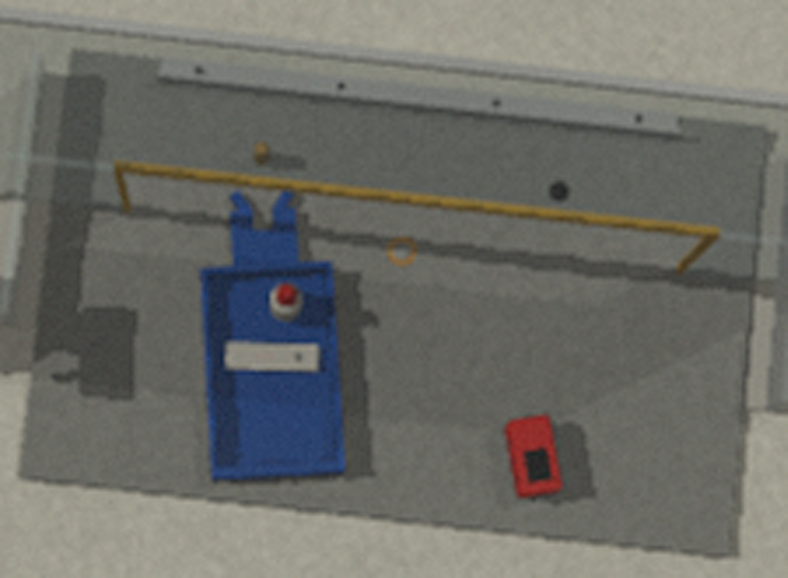

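Crops: blue tray with bottle (453,215 / 285,300) and cassette (443,180 / 272,356), pin, plug and ball catch all clear. Now fit poses in both views.

```bash
cat > fit.py <<'E'
from h import *
def rigid(L,W):
    L=np.array(L,float);W=np.array(W,float);a=L-L.mean(0);b=W-W.mean(0)
    th=np.arctan2((a[:,0]*b[:,1]-a[:,1]*b[:,0]).sum(),(a*b).sum())
    R=np.array([[np.cos(th),-np.sin(th)],[np.sin(th),np.cos(th)]])
    t=W.mean(0)-R@L.mean(0);return th,t,np.round((W-(L@R.T+t))*1000,1)
E
python3 - <<'E'
from fit import *
import pickle
S=pickle.load(open("scene0.pkl","rb"));T=pickle.load(open("top0.pkl","rb"))
s=lambda x,y,z:ray(S,160+(x+.5)/2.5-.5,240+(y+.5)/2.5-.5,z)[:2]
t=lambda x,y,z:ray(T,240+(x+.5)/3.5-.5,95+(y+.5)/3.5-.5,z)[:2]
# local sill: near-left etc.
sc=[s(*p,.01) for p in[(12,192),(585,13),(732,366),(95,593),(268,436),(380,319)]]+[s(536,340,.04)]
tc=[t(*p,.01) for p in[(737,555),(20,478),(72,52),(775,130),(559,191),(401,250)]]+[t(262,148,.04)]
L=np.array([(-.215,-.27),(-.215,.27),(.12,.27),(.12,-.27),(.05,-.115),(-.0095,0),(.05,.115)])
for W in(sc,tc,list((np.array(sc)+tc)/2)):
    th,o,r=rigid(L,W);print("sill",np.degrees(th),o,r.tolist())
LT=np.array([(-.195,.05),(-.195,-.05),(-.035,-.05),(-.035,.05)])
a=[s(*p,.032) for p in[(445,65),(347,115),(430,275),(532,222)]]
b=[t(*p,.032) for p in[(212,480),(345,470),(330,263),(202,270)]]
for W in(a,b):
    th,o,r=rigid(LT*[1,1],W);print("tray",np.degrees(th),o,r.tolist())
print("cap",s(453,210,.07),t(287,294,.07))
E
```

```text
sill -5.052373172385562 [ 0.6489157  -0.05723039] [[0.5, -3.3], [1.8, 0.2], [-1.0, -0.4], [-2.0, -2.7], [0.5, 1.6], [0.6, 2.1], [-0.4, 2.4]]
sill -4.8668860150660676 [ 0.64764842 -0.05775505] [[1.7, -2.9], [0.9, 0.6], [-1.7, 0.9], [-3.7, -3.8], [0.8, 1.7], [1.2, 2.5], [1.0, 1.0]]
sill -4.959608272517418 [ 0.64828208 -0.05749271] [[1.1, -3.1], [1.3, 0.4], [-1.4, 0.3], [-2.9, -3.3], [0.6, 1.7], [0.9, 2.3], [0.3, 1.7]]
tray 3.9697256104862504 [0.65886016 0.04935478] [[0.6, -0.3], [1.8, 0.7], [-1.6, 0.7], [-0.8, -1.1]]
tray 4.865312052375088 [0.65524217 0.05161435] [[0.3, -0.2], [1.7, 0.7], [-1.4, 1.5], [-0.7, -2.0]]
cap [0.58949499 0.03338145] [0.59125635 0.03260752]
```

Call:
send_rows(
  motion=[0,0,-5.92,13,-36,-4,0.5,0,0,-5.92,13,-36,-4,0.5,0,0,-5.92,13,-36,-4,0.5,0,0,-5.92,13,-36,-4,0.5,0,0,-5.92,13,-36,-4,0.5,0,0,-5.92,13,-36,-4,0.5,0,0,-5.92,13,-36,-4,0.5,0,0,-5.92,13,-36,-4,0.5,0,0,-5.92,13,-36,-4,0.5,0,0,-5.92,13,-36,-4,0.5],
  newtons=40,
)

```text
t: 0.93
ee_pos: [0.4309, 0.2424, 0.2637]
orientation: [-2.141, -2.298, -0.0]
ft_force: [2.1, 0.6, -0.0]
finger_gap: 0.0428
gripper_force: 0.0
```

Call:
send_rows(
  motion=[-4.49,-0.345,0,3,-13,-1,0.35,-4.49,-0.345,0,3,-13,-1,0.35,-4.49,-0.345,0,3,-13,-1,0.35,-4.49,-0.345,0,3,-13,-1,0.35,-4.49,-0.345,0,3,-13,-1,0.35,-4.49,-0.345,0,3,-13,-1,0.35,-4.49,-0.345,0,3,-13,-1,0.35,-4.49,-0.345,0,3,-13,-1,0.35,-4.49,-0.345,0,3,-13,-1,0.35,-4.49,-0.345,0,3,-13,-1,0.35],
)

```text
t: 1.77
ee_pos: [0.4609, 0.1139, 0.254]
orientation: [1.68, 1.813, -0.699]
ft_force: [0.2, 0.1, -0.1]
finger_gap: 0.0296
gripper_force: 0.0
```

```bash
cat > st.py <<'E'
from h import *
s=sense();M=Rn.from_rotvec(s["orientation"]).as_matrix();p=s["ee_pos"]
print("t",s["t"],"q",np.round(s["qpos"],2),"F",np.round(s["ft_force"],1),"M",np.round(s["moment"],1),"gap",s["finger_gap"],"gf",s["gripper_force"])
print("tcp",np.round(p,4),"grasp",np.round(p+.054*M[:,2],4),"z",np.round(M[:,2],3),"y",np.round(M[:,1],3))
E
python3 st.py
```

```text
t 1.7667 q [-1.14  0.41  0.52  2.05  0.49  1.22 -0.82] F [ 0.2  0.1 -0.1] M [ 0.7 -0.  -0.1] gap 0.02963847656186038 gf 0.0
tcp [0.4609 0.1139 0.254 ] grasp [0.4639 0.0757 0.216 ] z [ 0.055 -0.708 -0.704] y [0.997 0.076 0.001]
```

```bash
python3 - <<'E'
from h import *
import pickle
for n in("wrist","top"):
    f=grab_frame(n);save(f,n+"1.png");pickle.dump(f,open(n+"1.pkl","wb"))
    print(n,f["fovy"],-np.array(f["R"]).T@f["t"])
    if n=="wrist":
        o=np.array([.657,.0505]);c,s=np.cos(np.radians(4.4)),np.sin(np.radians(4.4))
        for l in[(-.195,.05),(-.195,-.05),(-.035,-.05),(-.035,.05)]:
            print(l,proj(f,[o[0]+c*l[0]-s*l[1],o[1]+s*l[0]+c*l[1],.032]).round(1))
E
```

```text
wrist 61.444478948784315 [0.45321099 0.21502588 0.25071152]
(-0.195, 0.05) [313.5  -3.9]
(-0.195, -0.05) [315.9 129.3]
(-0.035, -0.05) [527.6 129.3]
(-0.035, 0.05) [611.3  -4.1]
top 45.60893364279444 [0.30661184 0.05033884 1.51051298]
```

View pics/wrist1.png

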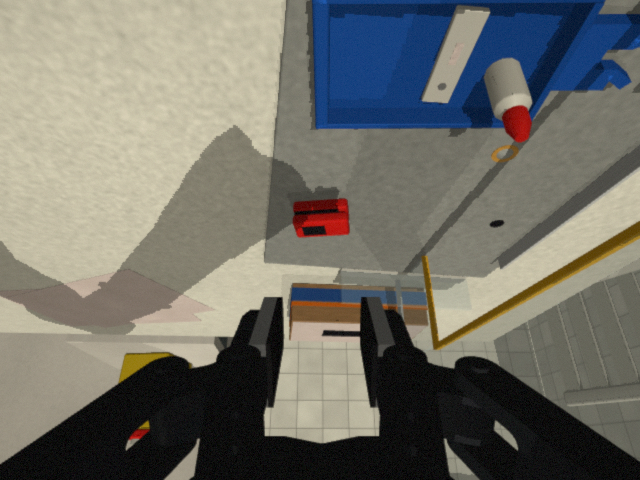

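Wrist view: the lip's corner is at (316,129), where the estimate predicts (316,129). The tray pose holds to about 1 mm, with the bottle standing at (510,100). Descending.

Call:
send_rows(
  motion=[0,0,0,0.2,-0.5,-22,0.35,0,0,0,0.2,-0.5,-22,0.35,0,0,0,0.2,-0.5,-22,0.35,0,0,0,0.2,-0.5,-22,0.35,0,0,0,0.2,-0.5,-22,0.35,0,0,0,0,-0.5,-22,0.35,0,0,0,0,-0.5,-20,0.35,0,0,0,0,-0.5,-14,0.35,0,0,0,0,0,-8,0.35,0,0,0,0,0,0,0.35],
)

```text
t: 2.7
ee_pos: [0.4615, 0.1106, 0.0789]
orientation: [1.684, 1.817, -0.697]
ft_force: [-0.2, -0.7, 1.1]
finger_gap: 0.0298
gripper_force: 0.0
```

Call:
send_rows(
  motion=[0,0,0,0,0,0,0.2,0,0,0,0,0,0,0.1,0,0,0,0,0,0,0,0,0,0,0,0,0,0,0,0,0,0,0,0,0,0,0,0,0,0,0,0],
)

```text
t: 3.2
ee_pos: [0.462, 0.1106, 0.0806]
orientation: [1.683, 1.815, -0.696]
ft_force: [-1.5, 2.8, 8.1]
finger_gap: 0.0081
gripper_force: 39.9
```

```bash
python3 st.py
```

```text
t 3.2 q [-1.06  0.72  0.45  2.1   0.45  0.89 -0.95] F [-1.5  2.8  8.1] M [-0.   0.3 -0.2] gap 0.00812793600745792 gf 39.90483641624451
tcp [0.462  0.1106 0.0806] grasp [0.4649 0.0726 0.0424] z [ 0.055 -0.705 -0.707] y [0.997 0.076 0.001]
```

Call:
send_rows(
  motion=[0,0,0,0,0,2,0,0,0,0,2,0.15,0,0,0,0,0,4,0.3,0,0,0,0,0,5,0.4,0,0,0,0,0,5,0.4,0,0,0,0,0,5,0.4,0,0,0,0,0,5,0.4,0,0,0,0,0,4,0.3,0,0,0,0,0,2,0.15,0,0,0,0,0,0,0,0,0],
)

```text
t: 4.03
ee_pos: [0.4944, 0.1127, 0.0819]
orientation: [1.683, 1.815, -0.696]
ft_force: [0.8, -1.3, -2.7]
finger_gap: 0.0083
gripper_force: 39.0
```

```bash
python3 - <<'E'
from h import *
import pickle
out=[]
for n,(y0,y1,x0,x1) in(("scene",(300,420,310,430)),("top",(110,230,270,390))):
    f=grab_frame(n);save(f,n+"2.png");pickle.dump(f,open(n+"2.pkl","wb"))
    out.append(cv2.resize(np.ascontiguousarray(f["img"][y0:y1,x0:x1,::-1]),None,fx=3.3,fy=3.3,interpolation=cv2.INTER_CUBIC))
cv2.imwrite("pics/hook.png",np.hstack(out))
E
python3 st.py
```

```text
t 4.1333 q [-1.03  0.75  0.45  2.04  0.45  0.91 -0.91] F [ 2.5 -1.  -3.7] M [ 1.2 -0.1  0.1] gap 0.008254835339418967 gf 39.0318238735199
tcp [0.494  0.1127 0.0819] grasp [0.4969 0.0746 0.0438] z [ 0.055 -0.705 -0.707] y [0.997 0.076 0.001]
```

View pics/hook.png

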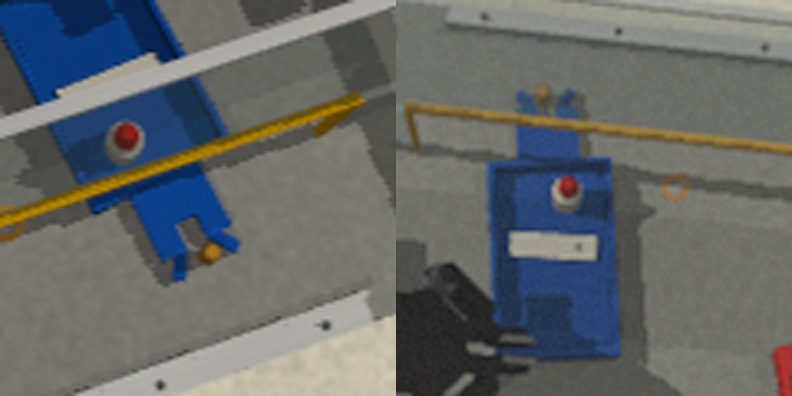

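The crop shows the pin (210,253 / 542,95) centred between the prongs, bottle standing. Continue, watching force.

Call:
send_rows(
  motion=[0,0,0,2,0.15,-0.7,0,0,0,0,3,0.23,0,0,0,0,0,3,0.23,0,0,0,0,0,3,0.23,0,0,0,0,0,2,0.15,0,0,0,0,0,1,0.1,0,0,0,0,0,0,0,0,0],
)

```text
t: 4.72
ee_pos: [0.5081, 0.1139, 0.0812]
orientation: [1.683, 1.815, -0.696]
ft_force: [1.0, -0.9, -3.4]
finger_gap: 0.0085
gripper_force: 39.1
```

Call:
send_rows(
  motion=[0,0,0,1,0.1,0,0,0,0,0,1,0.1,0,0,0,0,0,0,0,0,0],
)

```text
t: 4.97
ee_pos: [0.5098, 0.1141, 0.0812]
orientation: [1.683, 1.815, -0.697]
ft_force: [-0.1, -0.1, -4.0]
finger_gap: 0.0086
gripper_force: 39.2
```

Call:
send_rows(
  motion=[0,0,0,1,0.1,0,0,0,0,0,1,0.1,0,0,0,0,0,0,0,0,0],
)

```text
t: 5.22
ee_pos: [0.5119, 0.1143, 0.0812]
orientation: [1.683, 1.815, -0.697]
ft_force: [-1.0, -0.5, -3.6]
finger_gap: 0.0082
gripper_force: 39.2
```

```bash
python3 st.py
```

```text
t 5.2167 q [-1.    0.76  0.45  2.    0.45  0.92 -0.89] F [-1.  -0.5 -3.6] M [ 1.2  0.3 -0.2] gap 0.00822227177040171 gf 39.179847836494446
tcp [0.5119 0.1143 0.0812] grasp [0.5148 0.0762 0.043 ] z [ 0.054 -0.705 -0.707] y [0.997 0.076 0.001]
```

Call:
send_rows(
  motion=[0,0,0,1,0.1,0,0,0,0,0,0,0,0,0],
)

```text
t: 5.38
ee_pos: [0.5129, 0.1144, 0.0812]
orientation: [1.683, 1.815, -0.697]
ft_force: [-0.9, 0.3, -3.1]
finger_gap: 0.009
gripper_force: 39.2
```

Call:
send_rows(
  motion=[0,0,0,1,0.1,0,0,0,0,0,0,0,0,0],
)

```text
t: 5.55
ee_pos: [0.5137, 0.1144, 0.0812]
orientation: [1.683, 1.815, -0.697]
ft_force: [-3.0, 1.2, -2.7]
finger_gap: 0.0082
gripper_force: 39.3
```

Call:
send_rows(
  motion=[0,0,0,1,0.1,0,0,0,0,0,0,0,0,0],
)

```text
t: 5.72
ee_pos: [0.5139, 0.1143, 0.081]
orientation: [1.683, 1.815, -0.699]
ft_force: [-8.4, 0.4, -2.2]
finger_gap: 0.0083
gripper_force: 39.4
```

```bash
cat > arc.py <<'E'
import sys
from h import *
P=np.array([float(sys.argv[1]),float(sys.argv[2])]);p=sense()["ee_pos"][:2]
for a in map(float,sys.argv[3:]):
    c,s=np.cos(np.radians(a)),np.sin(np.radians(a));n=P+np.array([[c,-s],[s,c]])@(p-P)
    print(a,(1000*(n-p)).round(1));p=n
E
python3 arc.py .7085 .0545 1 2 3 3 3 3 3 3 3 3 3 3 3 3 3 3 3 3 3 3 3 3 3 3 3 3
```

```text
1.0 [-1.  -3.4]
2.0 [-1.8 -6.9]
3.0 [ -2.3 -10.4]
3.0 [ -1.8 -10.5]
3.0 [ -1.2 -10.6]
3.0 [ -0.7 -10.6]
3.0 [ -0.1 -10.7]
3.0 [  0.4 -10.6]
3.0 [  1.  -10.6]
3.0 [  1.6 -10.5]
3.0 [  2.1 -10.4]
3.0 [  2.7 -10.3]
3.0 [  3.2 -10.2]
3.0 [  3.7 -10. ]
3.0 [ 4.2 -9.8]
3.0 [ 4.7 -9.5]
3.0 [ 5.2 -9.3]
3.0 [ 5.7 -9. ]
3.0 [ 6.2 -8.7]
3.0 [ 6.6 -8.3]
3.0 [ 7. -8.]
3.0 [ 7.5 -7.6]
3.0 [ 7.8 -7.2]
3.0 [ 8.2 -6.8]
3.0 [ 8.6 -6.4]
3.0 [ 8.9 -5.9]
```

Call:
send_rows(
  motion=[0,0,1,-1.5,-3.4,0,0,0,0,2,-1.8,-6.9,0,0,0,0,3,-2.3,-10.4,0,0,0,0,3,-1.8,-10.5,0,0,0,0,3,-1.2,-10.6,0,0],
)

```text
t: 6.13
ee_pos: [0.5054, 0.0721, 0.0811]
orientation: [1.463, 1.958, -0.607]
ft_force: [-3.5, -0.5, -2.9]
finger_gap: 0.0086
gripper_force: 39.5
```

```bash
python3 st.py
```

```text
t 6.1333 q [-1.04  0.73  0.51  2.15  0.65  0.72 -0.89] F [-3.5 -0.5 -2.9] M [ 1.1  0.9 -0.6] gap 0.00863831667784793 gf 39.49944198131561
tcp [0.5054 0.0721 0.0811] grasp [0.5162 0.0355 0.0429] z [ 0.2   -0.679 -0.707] y [ 0.959  0.284 -0.001]
```

Call:
send_rows(
  motion=[0,0,3,-0.7,-10.6,0,0,0,0,3,-0.1,-10.7,0,0,0,0,3,0.4,-10.6,0,0,0,0,3,1,-10.6,0,0,0,0,3,1.6,-10.5,0,0,0,0,3,2.1,-10.4,0,0],
)

```text
t: 6.63
ee_pos: [0.5095, 0.0084, 0.0812]
orientation: [1.122, 2.13, -0.465]
ft_force: [1.2, -0.7, -3.8]
finger_gap: 0.0083
gripper_force: 39.6
```

```bash
python3 st.py; python3 arc.py .7085 .0545 3 3 3 3 3 3 3 3 3 3 3 3 3 3
```

```text
t 6.6333 q [-1.13  0.77  0.74  2.34  1.12  0.33 -1.05] F [ 1.2 -0.7 -3.8] M [1.  0.7 0.1] gap 0.008293250774889075 gf 39.554564948812185
tcp [0.5095 0.0084 0.0812] grasp [ 0.5311 -0.0231  0.043 ] z [ 0.399 -0.583 -0.708] y [ 0.825  0.565 -0.001]
3.0 [  2.7 -10.4]
3.0 [  3.2 -10.2]
3.0 [  3.8 -10. ]
3.0 [ 4.3 -9.8]
3.0 [ 4.8 -9.6]
3.0 [ 5.3 -9.3]
3.0 [ 5.8 -9. ]
3.0 [ 6.2 -8.7]
3.0 [ 6.7 -8.4]
3.0 [ 7.1 -8. ]
3.0 [ 7.5 -7.6]
3.0 [ 7.9 -7.2]
3.0 [ 8.3 -6.8]
3.0 [ 8.6 -6.4]
```

Call:
send_rows(
  motion=[0,0,3,2.7,-10.4,0,0,0,0,3,3.2,-10.2,0,0],
)

```text
t: 6.8
ee_pos: [0.5143, -0.0077, 0.0815]
orientation: [1.03, 2.164, -0.43]
ft_force: [-6.0, -1.7, -2.8]
finger_gap: 0.0084
gripper_force: 40.0
```

```bash
python3 st.py
```

```text
t 6.8 q [-1.16  0.83  0.83  2.37  1.46  0.21 -1.32] F [-6.  -1.7 -2.8] M [ 0.5  1.7 -0.9] gap 0.008404432460414462 gf 39.97752222700228
tcp [ 0.5143 -0.0077  0.0815] grasp [ 0.5384 -0.0375  0.0434] z [ 0.446 -0.551 -0.705] y [ 0.776  0.63  -0.001]
```

```bash
python3 arc.py .7085 .0545 1 1 1 1 1 1
```

```text
1.0 [ 1.1 -3.4]
1.0 [ 1.2 -3.4]
1.0 [ 1.2 -3.3]
1.0 [ 1.3 -3.3]
1.0 [ 1.3 -3.3]
1.0 [ 1.4 -3.3]
```

Call:
send_rows(
  motion=[0,0,1,1.1,-3.4,0,0,0,0,1,1.1,-3.4,0,0,0,0,1,1.2,-3.3,0,0],
)

```text
t: 7.05
ee_pos: [0.518, -0.0176, 0.0815]
orientation: [0.972, 2.183, -0.405]
ft_force: [-9.8, -6.1, -3.1]
finger_gap: 0.0083
gripper_force: 40.1
```

```bash
python3 st.py
```

```text
t 7.05 q [-1.08  0.78  0.77  2.39  1.75  0.26 -1.53] F [-9.8 -6.1 -3.1] M [-0.1  2.5 -1.7] gap 0.008271861126072158 gf 40.068878512247466
tcp [ 0.518  -0.0176  0.0815] grasp [ 0.5436 -0.0461  0.0434] z [ 0.475 -0.528 -0.704] y [ 0.743  0.669 -0.   ]
```

Call:
send_rows(
  motion=[0,0,1,0.5,-4,0,0,0,0,1.5,1.8,-5,0,0,0,0,1.5,2,-4.9,0,0,0,0,1.5,2.1,-4.9,0,0],
)

```text
t: 7.38
ee_pos: [0.5253, -0.0357, 0.0818]
orientation: [0.863, 2.22, -0.356]
ft_force: [-2.5, -2.1, -3.8]
finger_gap: 0.0084
gripper_force: 39.9
```

```bash
python3 st.py;python3 arc.py .7085 .0545 2 2 2 2 2 2
```

```text
t 7.3833 q [-0.91  0.69  0.62  2.41  2.04  0.39 -1.65] F [-2.5 -2.1 -3.8] M [ 0.5  1.5 -0.4] gap 0.008368580064838385 gf 39.927960564382374
tcp [ 0.5253 -0.0357  0.0818] grasp [ 0.5536 -0.0615  0.0437] z [ 0.524 -0.478 -0.705] y [0.675 0.738 0.002]
2.0 [ 3.3 -6.3]
2.0 [ 3.5 -6.2]
2.0 [ 3.7 -6.1]
2.0 [ 3.9 -6. ]
2.0 [ 4.1 -5.8]
2.0 [ 4.3 -5.7]
```

Through the wrist singularity cleanly. Continue.

Call:
send_rows(
  motion=[0,0,2,3.3,-6.3,0,0,0,0,2,3.5,-6.2,0,0,0,0,2,3.7,-6.1,0,0,0,0,2,3.9,-6.0,0,0],
)

```text
t: 7.72
ee_pos: [0.5398, -0.0605, 0.0818]
orientation: [0.703, 2.265, -0.29]
ft_force: [-2.4, -0.8, -3.5]
finger_gap: 0.0084
gripper_force: 39.9
```

```bash
python3 st.py;python3 arc.py .7085 .0545 2 2 2 2 2 2; python3 - <<'E'
from h import *
out=[]
for n,(y0,y1,x0,x1) in(("scene",(250,430,170,430)),("top",(100,280,240,460))):
    f=grab_frame(n)
    out.append(cv2.resize(np.ascontiguousarray(f["img"][y0:y1,x0:x1,::-1]),(390,300),interpolation=cv2.INTER_CUBIC))
cv2.imwrite("pics/mid.png",np.hstack(out))
E
```

```text
t 7.7167 q [-0.7   0.64  0.49  2.43  2.35  0.49 -1.72] F [-2.4 -0.8 -3.5] M [ 0.4  1.5 -0.3] gap 0.008388939870593196 gf 39.9186084716348
tcp [ 0.5398 -0.0605  0.0818] grasp [ 0.5714 -0.0821  0.0437] z [ 0.586 -0.4   -0.705] y [0.566 0.825 0.002]
2.0 [ 4.1 -5.8]
2.0 [ 4.3 -5.7]
2.0 [ 4.5 -5.5]
2.0 [ 4.7 -5.4]
2.0 [ 4.9 -5.2]
2.0 [ 5.1 -5. ]
```

View pics/mid.png

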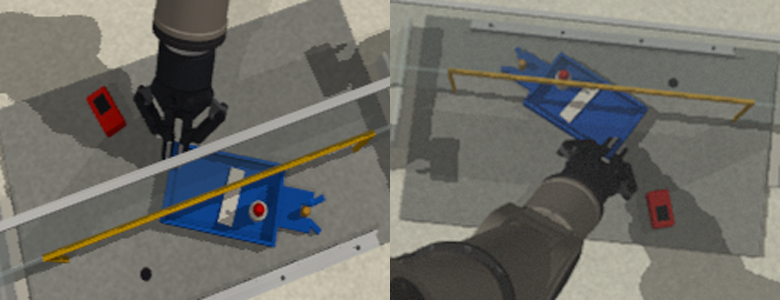

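Picture: tray on the pin (306,212 left), bottle up (258,210), oximeter (107,110) clear of the gripper. Continue.

Call:
send_rows(
  motion=[0,0,2,4.1,-5.8,0,0,0,0,2,4.3,-5.7,0,0,0,0,2,4.5,-5.5,0,0,0,0,2,4.7,-5.4,0,0,0,0,2,4.9,-5.2,0,0],
)

```text
t: 8.23
ee_pos: [0.5622, -0.0878, 0.0815]
orientation: [0.502, 2.309, -0.207]
ft_force: [-2.0, -2.3, -4.0]
finger_gap: 0.0083
gripper_force: 40.1
```

```bash
python3 st.py;python3 arc.py .7085 .0545 2 2 2 2 2 2 2
```

```text
t 8.2333 q [-0.46  0.61  0.38  2.42  2.69  0.55 -1.75] F [-2.  -2.3 -4. ] M [ 0.2  1.5 -0.3] gap 0.008286606253628898 gf 40.1334038890127
tcp [ 0.5622 -0.0878  0.0815] grasp [ 0.597  -0.1037  0.0434] z [ 0.645 -0.294 -0.705] y [0.415 0.91  0.001]
2.0 [ 5.1 -5. ]
2.0 [ 5.2 -4.8]
2.0 [ 5.4 -4.7]
2.0 [ 5.6 -4.5]
2.0 [ 5.7 -4.3]
2.0 [ 5.9 -4.1]
2.0 [ 6.  -3.9]
```

Call:
send_rows(
  motion=[0,0,2,5.1,-5,0,0,0,0,2,5.2,-4.8,0,0,0,0,2,5.4,-4.7,0,0,0,0,2,5.6,-4.5,0,0,0,0,2,5.7,-4.3,0,0],
)

```text
t: 8.65
ee_pos: [0.5894, -0.1111, 0.0814]
orientation: [0.298, 2.338, -0.123]
ft_force: [-1.1, -0.2, -3.3]
finger_gap: 0.0082
gripper_force: 40.1
```

```bash
python3 st.py;python3 arc.py .7085 .0545 1.5 1.5 1.5 1.5 1.5 1 1 1
```

```text
t 8.65 q [-0.24  0.6   0.28  2.37  3.02  0.57 -1.76] F [-1.1 -0.2 -3.3] M [ 0.2  1.4 -0.1] gap 0.008227191345596 gf 40.087282188505924
tcp [ 0.5894 -0.1111  0.0814] grasp [ 0.6265 -0.1207  0.0433] z [ 0.686 -0.177 -0.705] y [0.251 0.968 0.001]
1.5 [ 4.4 -3.1]
1.5 [ 4.5 -2.9]
1.5 [ 4.5 -2.8]
1.5 [ 4.6 -2.7]
1.5 [ 4.7 -2.6]
1.0 [ 3.2 -1.7]
1.0 [ 3.2 -1.6]
1.0 [ 3.2 -1.5]
```

Call:
send_rows(
  motion=[0,0,1.5,4.4,-3.1,0,0,0,0,1.5,4.5,-2.9,0,0,0,0,1.5,4.5,-2.8,0,0,0,0,1.5,4.6,-2.7,0,0],
)

```text
t: 8.98
ee_pos: [0.6075, -0.1226, 0.0814]
orientation: [0.176, 2.348, -0.072]
ft_force: [-1.0, 0.1, -4.0]
finger_gap: 0.0083
gripper_force: 40.1
```

Call:
send_rows(
  motion=[0,0,1,3.2,-1.7,0,0,0,0,0,0,0,0,0],
)

```text
t: 9.15
ee_pos: [0.6111, -0.1249, 0.0817]
orientation: [0.157, 2.348, -0.063]
ft_force: [-0.6, -0.3, -3.2]
finger_gap: 0.0083
gripper_force: 40.0
```

```bash
python3 st.py;python3 arc.py .7085 .0545 .5 .5 .5 .5 .5;  python3 - <<'E'
from h import *
out=[]
for n,(y0,y1,x0,x1) in(("scene",(300,480,200,430)),("top",(100,230,260,426))):
    f=grab_frame(n)
    out.append(cv2.resize(np.ascontiguousarray(f["img"][y0:y1,x0:x1,::-1]),(398,311),interpolation=cv2.INTER_CUBIC))
cv2.imwrite("pics/end.png",np.vstack(out)[:600])
E
```

```text
t 9.15 q [-0.1   0.6   0.22  2.31  3.24  0.55 -1.78] F [-0.6 -0.3 -3.2] M [ 0.1  1.4 -0.1] gap 0.00830956143262604 gf 40.02400517463684
tcp [ 0.6111 -0.1249  0.0817] grasp [ 0.6491 -0.1299  0.0436] z [ 0.704 -0.093 -0.705] y [0.132 0.991 0.001]
0.5 [ 1.6 -0.8]
0.5 [ 1.6 -0.8]
0.5 [ 1.6 -0.8]
0.5 [ 1.6 -0.8]
0.5 [ 1.6 -0.8]
```

View pics/end.png

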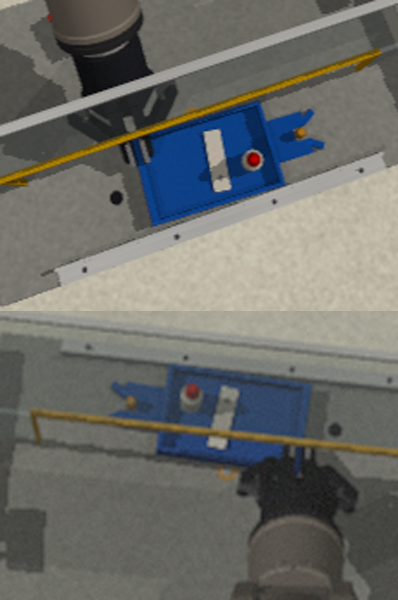

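Nearly home: about 2.5° left, pin at the slot bottom, bottle standing (252,160). Small steps with force checks.

Call:
send_rows(
  motion=[0,0,0.5,1.6,-0.8,0,0,0,0,0.5,1.6,-0.8,0,0,0,0,0.5,1.6,-0.8,0,0,0,0,0,0,0,0,0],
)

```text
t: 9.58
ee_pos: [0.6157, -0.1268, 0.0819]
orientation: [0.124, 2.349, -0.049]
ft_force: [-0.2, -1.6, -3.2]
finger_gap: 0.0087
gripper_force: 40.1
```

Call:
send_rows(
  motion=[0,0,0.5,1.6,-0.8,0,0,0,0,0,0,0,0,0],
)

```text
t: 9.75
ee_pos: [0.6172, -0.1275, 0.0819]
orientation: [0.114, 2.35, -0.045]
ft_force: [-0.4, -0.9, -3.7]
finger_gap: 0.0085
gripper_force: 40.1
```

Call:
send_rows(
  motion=[0,0,0.5,1.6,-0.8,0,0,0,0,0,0,0,0,0],
)

```text
t: 9.92
ee_pos: [0.6179, -0.1282, 0.0813]
orientation: [0.104, 2.352, -0.04]
ft_force: [-5.6, -1.1, -2.3]
finger_gap: 0.0083
gripper_force: 40.5
```

```bash
python3 st.py
```

```text
t 9.9167 q [-0.05  0.6   0.19  2.29  3.32  0.54 -1.79] F [-5.6 -1.1 -2.3] M [-0.1  2.1 -0.3] gap 0.008319189508434572 gf 40.466428399086
tcp [ 0.6179 -0.1282  0.0813] grasp [ 0.656  -0.1315  0.0432] z [ 0.706 -0.06  -0.706] y [0.087 0.996 0.002]
```

Call:
send_rows(
  motion=[0,0,0,0.8,-0.1,0,0,0,0,0,0.5,0,-0.7,0,0,0,0,0,0,0,0],
)

```text
t: 10.17
ee_pos: [0.6179, -0.1283, 0.0806]
orientation: [0.105, 2.353, -0.041]
ft_force: [-23.4, 2.0, 15.0]
finger_gap: 0.0083
gripper_force: 43.1
```

Call:
send_rows(
  motion=[0,0,0,0,0,0,0.1,0,0,0,0,0,0,0.15,0,0,0,0,0,0,0.25,0,0,0,0,0,0,0.25],
)

```text
t: 10.5
ee_pos: [0.6206, -0.128, 0.0815]
orientation: [0.104, 2.349, -0.04]
ft_force: [-1.5, 0.3, -0.3]
finger_gap: 0.0216
gripper_force: 0.0
```

```bash
python3 st.py; python3 - <<'E'
from h import *
out=[]
for n,(y0,y1,x0,x1) in(("scene",(300,480,200,430)),("top",(100,230,260,426))):
    f=grab_frame(n)
    out.append(cv2.resize(np.ascontiguousarray(f["img"][y0:y1,x0:x1,::-1]),(398,311),interpolation=cv2.INTER_CUBIC))
cv2.imwrite("pics/end2.png",np.hstack(out))
E
```

```text
t 10.5 q [-0.05  0.6   0.19  2.29  3.32  0.54 -1.79] F [-1.5  0.3 -0.3] M [ 0.1  0.7 -0. ] gap 0.02156100103884789 gf 0.0
tcp [ 0.6206 -0.128   0.0815] grasp [ 0.6588 -0.1312  0.0436] z [ 0.708 -0.06  -0.703] y [0.087 0.996 0.002]
```

View pics/end2.png

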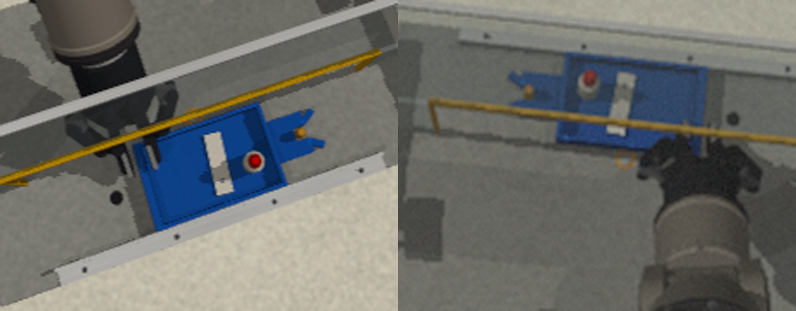

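Flush along the rail, ball collar just behind the long side (left 190,112 / right 625,162), kit in place. Retreat along the tool axis with a small lift.

Call:
send_rows(
  motion=[0,0,0,0,0,2.5,0.25,0,0,0,0,0,2.5,0.25,0,0,0,-5,0.4,5,0.25,0,0,0,-10,0.8,10,0.25,0,0,0,-14,1.2,14,0.25,0,0,0,-18,1.5,18,0.25,0,0,0,-18,1.5,18,0.25,0,0,0,-18,1.5,18,0.25,0,0,0,-18,1.5,18,0.25,0,0,0,-10,0,10,0.25],
)

```text
t: 11.43
ee_pos: [0.5199, -0.1203, 0.1856]
orientation: [0.105, 2.351, -0.039]
ft_force: [-0.0, -0.9, 0.1]
finger_gap: 0.0212
gripper_force: 0.0
```

```bash
python3 st.py; python3 - <<'E'
from h import *
import pickle
out=[]
for n,(y0,y1,x0,x1) in(("scene",(300,480,200,430)),("top",(100,230,260,426))):
    f=grab_frame(n);pickle.dump(f,open(n+"9.pkl","wb"))
    out.append(cv2.resize(np.ascontiguousarray(f["img"][y0:y1,x0:x1,::-1]),(398,311),interpolation=cv2.INTER_CUBIC))
cv2.imwrite("pics/end3.png",np.hstack(out))
f=pickle.load(open("scene9.pkl","rb"));o=np.array([.6485,-.0555]);a=np.radians(-4.96);c,s=np.cos(a),np.sin(a)
w=lambda x,y:[o[0]+c*x-s*y,o[1]+s*x+c*y]
for x,y,z in[(.1,.08,.032),(.1,-.08,.032),(0,-.08,.032),(0,.08,.032),(-.0095,0,.0125)]:
    p=proj(f,w(x,y)+[z]);print((x,y),((p-[200,300])*[398/230,311/180]).round(1))
E
```

```text
t 11.4333 q [ 0.15  0.25 -0.04  2.46  3.19  0.36 -1.59] F [-0.  -0.9  0.1] M [ 0.   0.8 -0. ] gap 0.021166441078594476 gf 0.0
tcp [ 0.5199 -0.1203  0.1856] grasp [ 0.5581 -0.1235  0.1476] z [ 0.707 -0.06  -0.705] y [0.088 0.996 0.004]
(0.1, 0.08) [287.1 183.7]
(0.1, -0.08) [155.3 230.8]
(0, -0.08) [130.5 143.6]
(0, 0.08) [258. 100.]
(-0.0095, 0) [192.6 115.4]
```

View pics/end3.png

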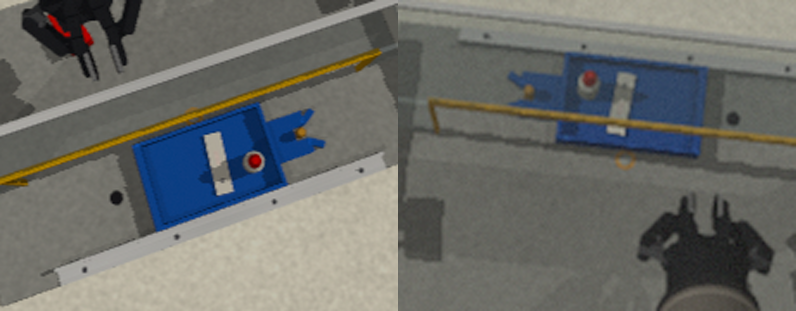

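The final view shows the tray corners within about 2 mm of where they should be. The pin is at the slot bottom, the bottle is standing, and nothing is touching the tray.

```bash
python3 -c "
from bench import sign_off; print(sign_off())"
```

```text
the job is handed in; nothing more can be done
None
```

The job is handed in: the tray is hooked on the pin and swung flat against the stop rail, with the bottle standing and the kit in it. The ball catch looks up behind the tray's long side in the camera images; I didn't read the joint itself.

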